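# Find the loaded cutter case by its weight

### The arm

A 7-joint arm with a two-finger parallel gripper is mounted at the origin on the work surface. World frame = base frame: x ahead of the robot, y to its left, z up, the work surface at z = 0. Lengths are in m, angles in rad, forces in N, time in s.
With the tool pointing down it reaches from about 0.425 to 0.925 m from the base axis. Payload 6.8 kg.
Tool frame: the origin (TCP) lies at the very end of the fingers, on their centre line; the grasp point (between the pads) lies 19 mm behind it; z points along the fingers, y is the line along which they close (so a half turn about z gives the same grasp; the last joint's range is limited). The gripper opens to 85 mm and grips with 20 to 120 N. Pads are 22 mm wide; open, the fingers measure 114 mm over their backs; the gripper's body (76 mm by 85 mm) begins 54 mm behind the grasp point. The pads swing forward as they close: fully open they stand 13 mm farther back than shut.
Start: joints at [-1.265, 0.477, 0.022, 1.555, -0.011, 1.109, -0.083], TCP at [0.271, 0.618, 0.196] pointing down, gripper open.
Joint ranges: [-2.96, 2.96], [-0.34, 2.1], [-1.41, 1.46], [0.24, 2.44], [-1.37, 4.51], [0.17, 1.92], [-2.96, 2.96]. Speed limits (rad/s): [2.39, 2.39, 3.14, 3.14, 3.14, 3.14, 3.14].

### API

Orientations are given as a unit quaternion [w, x, y, z].
In Python, from station import bot gives the robot as it stands.
- The arm moves only by the tool jog_arm, never from a script. Its argument "motion" is a list of rows, each a list of 7 numbers: the turn, a rotation vector about the tool's x, y, z in rad, then the shift along the tool's x, y, z in mm, then the finger opening in mm, from 0 to 85.4. A call has 1 to 10 rows; each row is the pose to reach, as a shift and turn from the pose commanded when the call began, along the tool's axes at that moment; what a row does not reach only later rows make up. A row lasts 1/8 s, in which the tool goes at most 62.5 mm and 10.7 degrees, less where a joint would pass 70% of its speed; a pose out of reach is approached as far as the arm can. A call with a gripper value outside its range is refused whole. The fingers move at their own pace and stop on an object; "grip_force" is the grip in N (left out, the last holds). Time passes only in rows, so rows that repeat a pose let the fingers close. It gives the time, the measured TCP pose, the force, the opening and the grip force at its end, in the units of the state.
- bot.get_obs(): the state, without advancing time (a new reading comes with each control period).
- bot.read_camera(name): name is "scene" or "top" or "wrist"; returns a dict with "pixels" (400x640x3 uint8, red, green, blue), "camera_matrix" (3x3 intrinsics, pixels), "T" (4x4, takes a point from camera to world coordinates); the wrist camera has in their place "tool_from_camera" (4x4, takes a point from camera to tool coordinates, whose origin is the TCP and whose axes are the flange's). Camera axes: x right, y down, z forward; pixel columns grow to the right and rows downward; lengths in m; the calibration is good to about 2 mm. A picture is of the moment at which its call begins: read the wrist's pose just before it. There is no depth.
- bot.hand_in(): hands the job in; it is judged then, once.
Trained networks look in a picture, given as the dict that the camera call returned (one of the last four; its "shot" number tells which), for a name from the list of things; names that differ only in an ending like _2 or _b are one class to them, and where a whole thing is asked for, a point or a joint stands for the part that bears it (a point fixed in the world has none). Each returns a list of dicts, best first, with "score" (0 to 1); they miss things now and then, are a little off and sometimes report something else, mostly with a low value. They report only what shows in the picture. A call takes as long as a camera call. They do not tell look-alikes from the thing itself.
- bot.spot_in(thing, picture): "xy" ([column, row] in pixels, amid what is visible of it).
- bot.tip_of(thing, picture): "xy" ([column, row] in pixels: a listed point, or the origin of a listed thing).
The state is a dict: "t": time; "q": joint angles; "joint_vel": joint speeds; "joint_torque": joint torques, N m; "eef_pos": TCP position; "tool_rot": TCP orientation; "contact_force": force on the tool from outside, world axes, zero at the start; "torque": the same for the moment, N m; "gripper_width": opening from 0.0 (shut) to 1.0 (fully open); "grasp_force": force on a finger pad.
Only numpy, scipy, OpenCV 4.12 (cv2) and the standard library are available. Lean on these libraries where they do the work, as an engineer would, in place of code of your own. Each camera call takes 0.05 s, during which the arm holds its last target. There are 200 camera calls.

### The job

One of the three identical small green cases on the bench holds a steel cutter head and the other two are empty; only the weight tells them apart. Lift them (each has a handle on its lid) to find the heavy one, set that one down gently, upright, in the open plywood tote, and leave the two empty ones standing upright on the bench where they were.

Things in the scene. Friction and masses are not known exactly. Their poses are not given: they have to be found in the camera images.
- case_a: right-hand closed green steel case of three alike: 150 (x) x 70 (y) x 70 mm high, origin at the centre of its underside, z up. On the lid, centred, a rigid black handle bar along x: 90 long, 18 mm thick across y, from 92 to 110 mm above the underside, on two posts 38 mm either side of its middle; pinch it across y at the middle, from above. The lid (70 mm up) stays shut
- case_b: middle one of the three cases, identical to case_a in size, handle and origin. An empty case weighs about 0.31 kg in all, the loaded one 0.72 to 0.88 kg, its load packed in the middle; any of the three may be the loaded one: neither name nor place tells
- case_c: left-hand one of the three cases (the one next to the tote), identical to case_a in size, handle and origin
- tote: open shallow plywood tote, fixed to the bench: 270 mm long (its x) x 190 mm wide (its y) x 50 mm high outside, walls and floor 9 mm thick, so 252 x 172 mm inside with its inner floor 9 mm above the bench; origin at the centre of its underside, z up. It is empty and has no handles
Mind the look-alikes: they are no part of the job. Leave any purple or yellow look-alike of the case_b alone.

How it is judged:
By the outcome, as a careful person would: the job done as asked, in the order asked, and still so for the second after the job is handed in, with the robot touching nothing.
It also fails if it takes over 72 s, if anything falls off the work surface, if the arm or the gripper's body presses on something with over 40 N, if the wrist force passes 120 N, or if a joint passes its speed limit or range.

## Working session

There is one attempt and no reset: what is moved stays moved. The work goes in short steps, Python scripts to look and compute and a tool call to move; the robot and the scene stay as the last step left them, time stands still between calls to the robot, and variables do not carry over. Pictures are saved under pics/ and viewed, at most 10 in all, crops included, and the job is handed in when it is done.

Besides the shell and the picture viewer there is one more tool, called after ">>>" as name(argument=value, ...), one argument or row to a line, values as JSON. jog_arm: Moves the arm, as the interface text tells. Its arguments: {"type":"object","properties":{"motion":{"type":"array"},"grip_force":{"type":"number"}},"required":["motion"]}

```bash
mkdir -p pics; ls; python3 - <<'E'
from station import bot
import cv2
o=bot.get_obs();print({k:o[k] for k in('t','eef_pos','tool_rot','contact_force','gripper_width')})
for n in('top','scene'):
    p=bot.read_camera(n);cv2.imwrite(f'pics/{n}1.png',p['pixels'][:,:,::-1])
    print(n,p['camera_matrix'].tolist(),p['T'].round(4).tolist())
    for th in('case_a','tote'):
        print(th,'spot',[(d['score'],[round(float(v)) for v in d['xy']]) for d in bot.spot_in(th,p)],'tip',[(d['score'],[round(float(v)) for v in d['xy']]) for d in bot.tip_of(th,p)])
E
```

```text
pics
{'t': 0.0, 'eef_pos': array([0.27112236, 0.61741931, 0.19531203]), 'tool_rot': array([-1.42229229e-04,  2.05392838e-01,  9.78679169e-01, -9.19520468e-04]), 'contact_force': array([ 0.79686002, -0.21566724, -0.2158979 ]), 'gripper_width': 0.9997103221661806}
top [[435.2721777737849, 0.0, 320.5887276786224], [0.0, 435.2721777737849, 192.1272035347661], [0.0, 0.0, 1.0]] [[0.0207, -0.9876, 0.1558, 0.2713], [-0.9998, -0.0193, 0.0102, -0.1226], [-0.0071, -0.156, -0.9877, 1.28], [0.0, 0.0, 0.0, 1.0]]
case_a spot [(0.96, [309, 231]), (0.9, [453, 160]), (0.77, [338, 164]), (0.73, [388, 230]), (0.59, [280, 160]), (0.56, [395, 153])] tip [(0.92, [340, 164]), (0.9, [450, 235]), (0.86, [384, 229]), (0.81, [283, 162]), (0.76, [390, 157]), (0.67, [448, 162]), (0.66, [313, 231]), (0.57, [184, 161])]
tote spot [(0.59, [181, 161])] tip [(0.92, [185, 160])]
scene [[407.5026115667632, 0.0, 327.66365656198826], [0.0, 407.5026115667632, 198.17641350270313], [0.0, 0.0, 1.0]] [[0.6791, 0.6171, -0.3975, 0.842], [0.734, -0.5783, 0.3562, -0.463], [-0.0101, -0.5336, -0.8457, 0.8483], [0.0, 0.0, 0.0, 1.0]]
case_a spot [(0.97, [294, 293]), (0.87, [400, 198]), (0.87, [312, 163]), (0.82, [345, 238]), (0.77, [245, 216]), (0.73, [165, 272]), (0.61, [224, 346])] tip [(0.95, [312, 173]), (0.93, [294, 300]), (0.9, [346, 243]), (0.88, [171, 275]), (0.86, [397, 206]), (0.68, [248, 221]), (0.65, [230, 350])]
tote spot [(0.9, [473, 134])] tip [(0.65, [468, 136])]
```

View pics/top1.png

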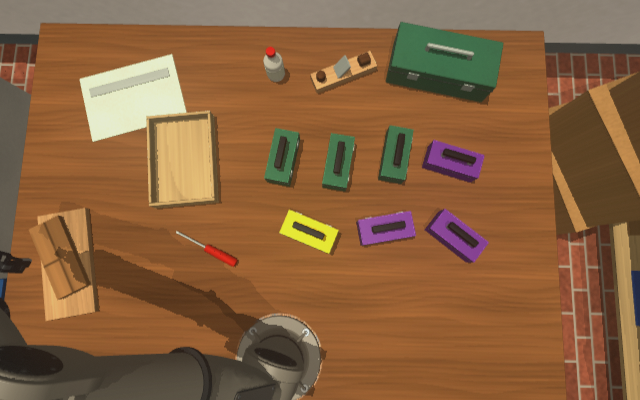

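View pics/scene1.png

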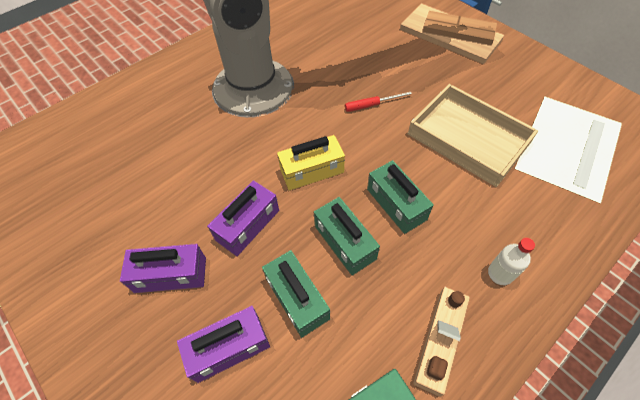

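The top image shows three small green cases: case_c at about (283,157), case_b at (340,161) and case_a at (397,153). The purple cases at (453,160), (386,229) and (457,235) and the yellow one at (309,231) are look-alikes. The large green box at (445,62) is something else. The green trio fits by colour, size and order: left is next to the tote, and right is case_a. Next I'll measure the handles and take an enlarged crop to confirm.

```bash
cat > h.py <<'E'
import numpy as np, cv2
def back(p,uv,z):
    K=p['camera_matrix'];T=p['T']
    uv=np.atleast_2d(np.array(uv,float));r=np.c_[uv,np.ones(len(uv))]@np.linalg.inv(K).T@T[:3,:3].T
    return (T[:3,3]+r*((z-T[2,3])/r[:,2])[:,None])
def rot(q):
    from scipy.spatial.transform import Rotation as R
    return R.from_quat(np.roll(q,-1)).as_matrix()
def black(p,c,r=32):
    im=p['pixels'];hsv=cv2.cvtColor(im,cv2.COLOR_RGB2HSV)
    m=(im.max(2)<50).astype(np.uint8)
    box=np.zeros_like(m);cv2.circle(box,tuple(c),r,1,-1)
    n,l,s,ct=cv2.connectedComponentsWithStats(m*box)
    i=1+np.argmax(s[1:,4]);ys,xs=np.where(l==i)
    return cv2.minAreaRect(np.c_[xs,ys].astype(np.float32)),s[i,4]
E
python3 - <<'E'
from station import bot
from h import *
p=bot.read_camera('top')
cv2.imwrite('pics/crop.png',cv2.resize(p['pixels'][100:260,130:500,::-1],None,fx=2.1,fy=2.1,interpolation=cv2.INTER_CUBIC))
s=bot.read_camera('scene')
for n,c,cs in(('c',(283,157),(402,182)),('b',(340,158),(347,222)),('a',(397,151),(294,283))):
  for cam,cc in((p,c),(s,cs)):
    r,a=black(cam,cc,22 if cam is p else 28)
    b=cv2.boxPoints(r);w=back(cam,b,.108);e=sorted([(w[0]+w[1])/2-(w[2]+w[3])/2,(w[1]+w[2])/2-(w[3]+w[0])/2],key=lambda v:-np.linalg.norm(v))
    d=e[0]*np.sign(e[0][0])
    print(n,a,back(cam,r[0],.108).round(4),'len',[round(float(np.linalg.norm(v)),3) for v in e],'yaw',np.degrees(np.arctan2(d[1],d[0])).round(1))
w=back(p,[(148,115),(211,112),(216,201),(151,206)],.05);print('tote',w.round(3).tolist(),w.mean(0))
E
```

```text
c 34 [[ 0.5631 -0.0037  0.108 ]] len [0.082, 0.006] yaw -12.8
c 269 [[ 0.573  -0.0007  0.108 ]] len [0.091, 0.024] yaw -9.8
b 4 [[ 0.5797 -0.17    0.108 ]] len [0.009, 0.0] yaw 0.7
b 133 [[ 0.5624 -0.167   0.108 ]] len [0.088, 0.019] yaw -1.3
a 22 [[ 0.591 -0.318  0.108]] len [0.061, 0.002] yaw -9.5
a 94 [[ 0.5882 -0.3337  0.108 ]] len [0.089, 0.016] yaw -0.3
tote [[0.686, 0.404, 0.05], [0.698, 0.219, 0.05], [0.434, 0.188, 0.05], [0.416, 0.373, 0.05]] [0.55850184 0.29610203 0.05      ]
```

View pics/crop.png

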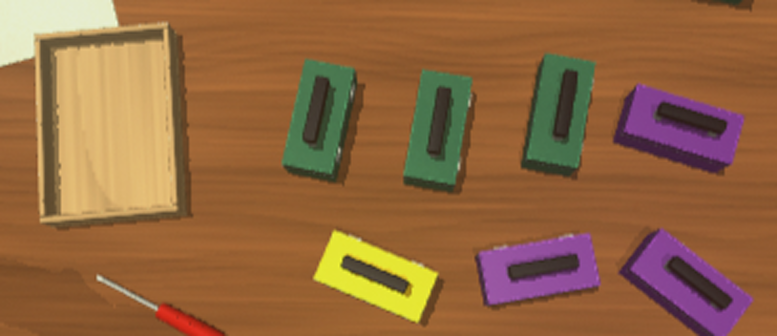

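The crop confirms the three green cases, with their handles at full-image pixels of about (280,152), (338,157) and (399,149). None of them is purple or yellow. The dark threshold was too tight for the top view, so I'll loosen it.

```bash
sed -i 's/im.max(2)<50/im.max(2)<th/; s/r=32):/r=32,th=72):/' h.py
python3 - <<'E'
from station import bot
from h import *
p=bot.read_camera('top');s=bot.read_camera('scene')
for n,c,cs in(('c',(281,152),(402,182)),('b',(339,157),(347,222)),('a',(399,149),(294,283))):
  for cam,cc in((p,c),(s,cs)):
   for th in (62,75):
    r,a=black(cam,cc,22 if cam is p else 28,th)
    b=cv2.boxPoints(r);w=back(cam,b,.108);e=sorted([(w[0]+w[1])/2-(w[2]+w[3])/2,(w[1]+w[2])/2-(w[3]+w[0])/2],key=lambda v:-np.linalg.norm(v))
    d=e[0]*np.sign(e[0][0])
    print(n,a,back(cam,r[0],.108).round(4),'len',[round(float(np.linalg.norm(v)),3) for v in e],'yaw',np.degrees(np.arctan2(d[1],d[0])).round(1))
  hsv=cv2.cvtColor(p['pixels'],cv2.COLOR_RGB2HSV);m=cv2.inRange(hsv,(60,60,30),(95,255,255))
  k,l,st,ct=cv2.connectedComponentsWithStats(m);i=max(range(1,k),key=lambda i:(np.hypot(*(ct[i]-c))<20)*st[i,4])
  ys,xs=np.where(l==i);r=cv2.minAreaRect(np.c_[xs,ys].astype(np.float32));print('  green',r,st[i,4],back(p,r[0],.06))
o=bot.get_obs();R=rot(o['tool_rot']);print(R.round(4).tolist(),o['t'],o['eef_pos'],bot.read_camera('wrist')['tool_from_camera'])
E
```

```text
c 75 [[ 0.5651 -0.0013  0.108 ]] len [0.088, 0.018] yaw -17.3
c 330 [[ 5.63e-01 -1.00e-04  1.08e-01]] len [0.094, 0.03] yaw -11.1
c 358 [[ 5.729e-01 -4.000e-04  1.080e-01]] len [0.091, 0.024] yaw -10.2
c 381 [[ 0.573 -0.001  0.108]] len [0.091, 0.027] yaw -9.7
  green ((281.15985107421875, 155.26934814453125), (23.934049606323242, 50.951446533203125), 12.33908748626709) 825 [[0.56894135 0.00569568 0.06      ]]
b 117 [[ 0.5541 -0.1615  0.108 ]] len [0.089, 0.014] yaw -11.0
b 280 [[ 0.552  -0.1611  0.108 ]] len [0.095, 0.024] yaw -8.4
b 377 [[ 0.5612 -0.162   0.108 ]] len [0.092, 0.021] yaw -8.8
b 405 [[ 0.5614 -0.162   0.108 ]] len [0.092, 0.023] yaw -8.8
  green ((338.20269775390625, 160.28379821777344), (24.166650772094727, 50.799285888671875), 9.462322235107422) 911 [[ 0.55728267 -0.15861274  0.06      ]]
a 230 [[ 0.5805 -0.3245  0.108 ]] len [0.091, 0.02] yaw -9.6
a 255 [[ 0.5786 -0.3246  0.108 ]] len [0.098, 0.021] yaw -9.6
a 298 [[ 0.5874 -0.3271  0.108 ]] len [0.092, 0.018] yaw -9.7
a 458 [[ 0.5876 -0.3272  0.108 ]] len [0.092, 0.02] yaw -9.4
  green ((396.7718811035156, 152.45974731445312), (24.61958885192871, 50.571533203125), 10.007980346679688) 954 [[ 0.58352507 -0.32661875  0.06      ]]
[[-0.9156, 0.4021, 0.0], [0.4021, 0.9156, 0.0001], [0.0, 0.0001, -1.0]] 0.7 [0.27138591 0.61807937 0.19634662] [[ 3.38261309e-04 -9.47945573e-01 -3.18432215e-01  8.18688852e-02]
 [ 9.99999883e-01  4.30629197e-04 -2.19675548e-04  1.58308440e-05]
 [ 3.45366673e-04 -3.18432104e-01  9.47945608e-01 -1.76701739e-01]
 [ 0.00000000e+00  0.00000000e+00  0.00000000e+00  1.00000000e+00]]
```

>>> jog_arm(
  motion=[
    [0,0,-0.24,-52,-45,0,85],
    [0,0,-0.24,-110,-95,0,85],
    [0,0,-0.24,-160,-138,0,85],
    [0,0,-0.24,-210,-180,0,85],
    [0,0,-0.24,-260,-223,0,85],
    [0,0,-0.24,-310,-266,0,85],
    [0,0,-0.24,-360,-309,0,85],
    [0,0,-0.24,-410,-352,0,85],
    [0,0,-0.24,-460,-395,0,85],
    [0,0,-0.24,-500,-430,0,85],
  ],
)

```text
t: 2.0
eef_pos: [0.5424, 0.0527, 0.1967]
tool_rot: [0.0, 0.087, 0.996, 0.0]
contact_force: [1.1, 0.8, -0.7]
gripper_width: 0.997
grasp_force: 0.0
```

>>> jog_arm(
  motion=[
    [0,0,0,-16,-21,0,85],
    [0,0,0,-16,-21,0,85],
    [0,0,0,-16,-21,0,85],
    [0,0,0,-16,-21,0,85],
  ],
)

```text
t: 2.5
eef_pos: [0.5533, 0.0327, 0.1963]
tool_rot: [-0.0, 0.086, 0.996, 0.0]
contact_force: [0.4, 0.5, -0.2]
gripper_width: 1.001
grasp_force: 0.0
```

```bash
cat > look.py <<'E'
from station import bot
from h import *
import sys
def look(name,th=72,z=.108):
    o=bot.get_obs();p=bot.read_camera('wrist')
    T=np.eye(4);T[:3,:3]=rot(o['tool_rot']);T[:3,3]=o['eef_pos'];p['T']=T@p['tool_from_camera']
    cv2.imwrite(f'pics/{name}.png',p['pixels'][:,:,::-1])
    print('t',o['t'],'eef',o['eef_pos'].round(4),'F',o['contact_force'].round(2))
    im=p['pixels'];m=(im.max(2)<th).astype(np.uint8)
    k,l,s,ct=cv2.connectedComponentsWithStats(m)
    for i in range(1,k):
        if s[i,4]<400: continue
        ys,xs=np.where(l==i);r=cv2.minAreaRect(np.c_[xs,ys].astype(np.float32))
        w=back(p,cv2.boxPoints(r),z);e=sorted([(w[0]+w[1])/2-(w[2]+w[3])/2,(w[1]+w[2])/2-(w[3]+w[0])/2],key=lambda v:-np.linalg.norm(v))
        c=back(p,r[0],z)[0];d=e[0]*np.sign(e[0][0])
        print('blob',s[i].tolist(),c.round(4),'len',[round(float(np.linalg.norm(v)),3) for v in e],'yaw',np.degrees(np.arctan2(d[1],d[0])).round(1),
          'tool mm',(1000*T[:3,:3].T@(c-T[:3,3])).round(0),'toolyaw',np.degrees(np.arctan2(-T[1,0],-T[0,0])).round(1))
if __name__=='__main__': look(sys.argv[1])
E
python3 look.py w1
```

```text
t 2.5 eef [0.5533 0.0327 0.1963] F [ 0.39  0.46 -0.22]
blob [0, 33, 35, 37, 559] [ 0.4103 -0.1607  0.108 ] len [0.024, 0.024] yaw -25.5 tool mm [ 108. -215.   88.] toolyaw -9.8
blob [254, 116, 76, 6, 409] [0.4896 0.0233 0.108 ] len [0.057, 0.004] yaw 80.2 tool mm [ 61. -20.  88.] toolyaw -9.8
blob [75, 132, 121, 153, 4509] [ 0.5249 -0.0917  0.108 ] len [0.136, 0.078] yaw 17.2 tool mm [   7. -127.   88.] toolyaw -9.8
blob [265, 132, 67, 134, 3732] [0.5515 0.0213 0.108 ] len [0.116, 0.051] yaw -3.8 tool mm [ -0. -12.  88.] toolyaw -9.8
blob [0, 181, 73, 150, 7097] [ 0.5604 -0.2181  0.108 ] len [0.14, 0.053] yaw -10.9 tool mm [ -50. -246.   88.] toolyaw -9.8
blob [78, 181, 56, 102, 3664] [ 0.5532 -0.1456  0.108 ] len [0.092, 0.038] yaw -7.7 tool mm [ -30. -176.   88.] toolyaw -9.8
blob [0, 270, 230, 130, 13272] [ 0.6557 -0.1798  0.108 ] len [0.217, 0.151] yaw 80.2 tool mm [-137. -192.   88.] toolyaw -9.8
blob [407, 270, 213, 130, 13026] [0.7198 0.1907 0.108 ] len [0.201, 0.151] yaw 80.2 tool mm [-137.  184.   88.] toolyaw -9.8
blob [234, 380, 169, 20, 2663] [ 0.7544 -0.002   0.108 ] len [0.169, 0.025] yaw 80.2 tool mm [-204.    0.   88.] toolyaw -9.8
```

View pics/w1.png

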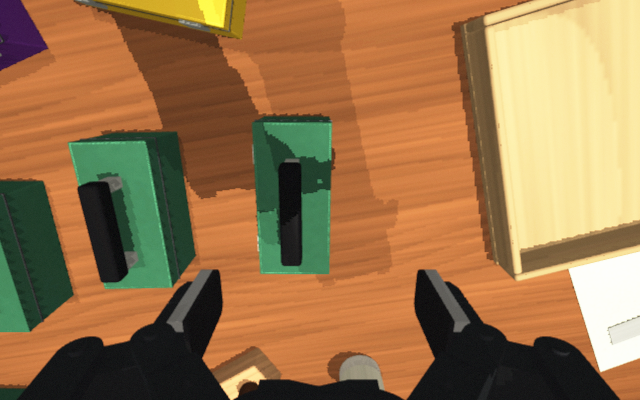

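The wrist view shows case_c's handle bar from about (290,162) to (291,265), with shadow merging into my dark blob. case_b is at (105,230). The fingers are at (205,310) and (435,310). I'll convert the bar ends directly and check with a tighter threshold.

```bash
sed -i 's/th=72,z/th=32,z/; s/continue/continue\n        if s[i,1]+s[i,3]>300: continue/' look.py; python3 - <<'E'
from look import *
look('w1b')
o=bot.get_obs();p=bot.read_camera('wrist');T=np.eye(4);T[:3,:3]=rot(o['tool_rot']);T[:3,3]=o['eef_pos'];p['T']=T@p['tool_from_camera']
w=back(p,[(290,162),(291,265)],.11);print(w,w.mean(0),(1000*T[:3,:3].T@(w.mean(0)-T[:3,3])))
E
```

```text
t 2.55 eef [0.5533 0.0325 0.1963] F [-1.02  0.09  0.69]
blob [279, 162, 23, 103, 1867] [0.5643 0.007  0.108 ] len [0.09, 0.018] yaw -11.3 tool mm [-15. -23.  88.] toolyaw -9.8
blob [78, 182, 50, 100, 2838] [ 0.5537 -0.1507  0.108 ] len [0.091, 0.027] yaw -7.7 tool mm [ -32. -181.   88.] toolyaw -9.8
[[ 0.52193512  0.01543162  0.11      ]
 [ 0.61093598 -0.00150298  0.11      ]] [0.56643555 0.00696432 0.11      ] [-17.23031732 -22.74846194  86.31499213]
```

>>> jog_arm(
  motion=[
    [0,0,0.02,-16,-23,10,85],
    [0,0,0.02,-16,-23,40,85],
    [0,0,0.02,-16,-23,70,85],
    [0,0,0.02,-16,-23,90,85],
    [0,0,0.02,-16,-23,105,60],
    [0,0,0.02,-16,-23,114,45],
    [0,0,0.02,-16,-23,114,35],
  ],
  grip_force=60,
)

```text
t: 3.52
eef_pos: [0.5653, 0.0057, 0.0821]
tool_rot: [-0.0, 0.097, 0.995, -0.0]
contact_force: [-0.4, -0.7, -0.1]
gripper_width: 0.41
grasp_force: 0.0
```

>>> jog_arm(
  motion=[
    [0,0,0,0,0,0,5],
    [0,0,0,0,0,0,5],
    [0,0,0,0,0,0,5],
    [0,0,0,0,0,0,5],
  ],
)

```text
t: 4.03
eef_pos: [0.5656, 0.0056, 0.0825]
tool_rot: [0.0, 0.097, 0.995, 0.0]
contact_force: [0.0, -0.0, 1.4]
gripper_width: 0.057
grasp_force: 0.0
```

```bash
python3 look.py w2; python3 -c "
from station import bot;import cv2
o=bot.get_obs();print(o['gripper_width'],o['grasp_force'])"
```

```text
t 4.025 eef [0.5656 0.0056 0.0825] F [ 0.03 -0.04  1.41]
0.0566685598739679 0.0
```

View pics/w2.png

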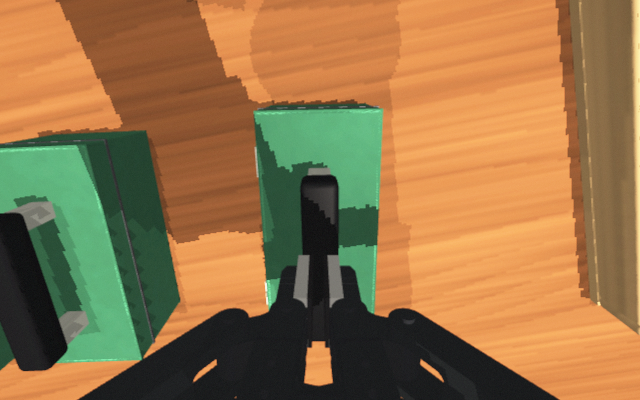

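The view shows the pads straddling the bar at about (320,280), yet the opening reads 5 mm with no grip force. That doesn't add up, so I'll close fully with a firm force and then try a small lift.

>>> jog_arm(
  motion=[
    [0,0,0,0,0,0,0],
    [0,0,0,0,0,0,0],
    [0,0,0,0,0,0,0],
    [0,0,0,0,0,-5,0],
    [0,0,0,0,0,-12,0],
    [0,0,0,0,0,-20,0],
    [0,0,0,0,0,-20,0],
  ],
  grip_force=60,
)

```text
t: 4.95
eef_pos: [0.5662, 0.0056, 0.1033]
tool_rot: [0.001, 0.097, 0.995, 0.0]
contact_force: [-0.1, 0.4, -0.3]
gripper_width: 0.0
grasp_force: 0.0
```

```bash
python3 look.py w3; python3 -c "
import cv2
cv2.imwrite('pics/w3c.png',cv2.resize(cv2.imread('pics/w3.png')[100:360,160:480],None,fx=1.8,fy=1.8))"
```

```text
t 4.95 eef [0.5662 0.0056 0.1033] F [-0.11  0.36 -0.33]
```

View pics/w3c.png

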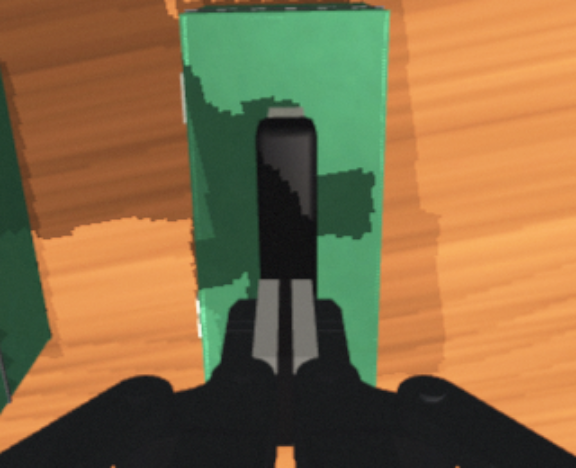

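The crop shows the fingers fully shut, with pad tips at about (317,254) in the full image, drawn over the bar. So they closed above it rather than around it. I'll check where the calibration says the TCP should appear.

```bash
python3 - <<'E'
from station import bot
import numpy as np
o=bot.get_obs();p=bot.read_camera('wrist');K=p['camera_matrix'];C=np.linalg.inv(p['tool_from_camera'])
print(K, o['q'].round(3),o['eef_pos'],o['tool_rot'])
for x in(-.011,0,.011):
  for z in(0,-.013,-.019,-.03,-.04,-.05):
    v=K@(C[:3,:3]@[x,0,z]+C[:3,3]);print(x,z,(v[:2]/v[2]).round(0),end=' ')
  print()
# bar scale/position seen now
s=bot.read_camera('scene')['pixels'];import cv2
cv2.imwrite('pics/s2.png',cv2.resize(s[60:300,240:520,::-1],None,fx=2.5,fy=2.5,interpolation=cv2.INTER_CUBIC))
E
```

```text
[[340.147956     0.         318.00616114]
 [  0.         340.147956   203.79050625]
 [  0.           0.           1.        ]] [-0.318  0.414  0.252  1.922 -0.137  0.822  1.384] [0.56581695 0.00566042 0.10282535] [4.91429460e-04 9.67146595e-02 9.95312014e-01 1.67391310e-04]
-0.011 0 [318. 259.] -0.011 -0.013 [318. 270.] -0.011 -0.019 [318. 276.] -0.011 -0.03 [318. 287.] -0.011 -0.04 [318. 299.] -0.011 -0.05 [318. 312.] 
0 0 [318. 241.] 0 -0.013 [318. 252.] 0 -0.019 [318. 257.] 0 -0.03 [318. 267.] 0 -0.04 [318. 278.] 0 -0.05 [318. 291.] 
0.011 0 [318. 223.] 0.011 -0.013 [318. 233.] 0.011 -0.019 [318. 237.] 0.011 -0.03 [318. 247.] 0.011 -0.04 [318. 257.] 0.011 -0.05 [318. 268.]
```

View pics/s2.png

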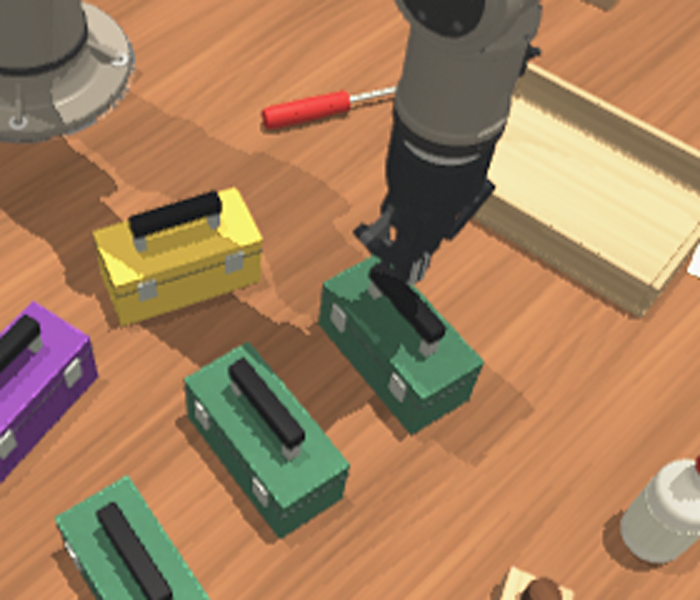

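```bash
python3 - <<'E'
from station import bot
import numpy as np
o=bot.get_obs();p=bot.read_camera('scene');K=p['camera_matrix'];C=np.linalg.inv(p['T'])
for pt in [(0.5658,.0057,z) for z in(.09,.103,.11,.12,.13,.14,.15)]:
    v=K@(C[:3,:3]@pt+C[:3,3]);v=v[:2]/v[2];print(pt,v.round(1),'in crop',((v-[240,60])*2.5).round(0))
E
```

```text
(0.5658, 0.0057, 0.09) [400.5 181.8] in crop [401. 305.]
(0.5658, 0.0057, 0.103) [401.4 178.5] in crop [403. 296.]
(0.5658, 0.0057, 0.11) [401.8 176.7] in crop [405. 292.]
(0.5658, 0.0057, 0.12) [402.5 174.1] in crop [406. 285.]
(0.5658, 0.0057, 0.13) [403.1 171.4] in crop [408. 278.]
(0.5658, 0.0057, 0.14) [403.8 168.6] in crop [410. 272.]
(0.5658, 0.0057, 0.15) [404.5 165.8] in crop [411. 265.]
```

The visible fingertip at crop (418,281) projects to z≈0.125–0.135, while the TCP reads 0.103. The wrist view agrees, so the real finger ends sit about 28–37 mm behind the reported TCP. I'll open, go lower by that offset while watching the force, and close there.

>>> jog_arm(
  motion=[
    [0,0,0,0,0,0,60],
    [0,0,0,0,0,0,60],
    [0,0,0,0,0,0,60],
    [0,0,0,0,0,15,60],
    [0,0,0,0,0,28,60],
    [0,0,0,0,0,38,60],
    [0,0,0,0,0,45,60],
    [0,0,0,0,0,50,60],
    [0,0,0,0,0,50,40],
  ],
)

```text
t: 6.28
eef_pos: [0.5653, 0.0056, 0.052]
tool_rot: [-0.0, 0.097, 0.995, -0.0]
contact_force: [-0.2, 0.4, -0.5]
gripper_width: 0.502
grasp_force: 0.0
```

>>> jog_arm(
  motion=[
    [0,0,0,0,0,0,5],
    [0,0,0,0,0,0,5],
    [0,0,0,0,0,0,5],
    [0,0,0,0,0,0,5],
  ],
  grip_force=60,
)

```text
t: 6.78
eef_pos: [0.566, 0.0058, 0.0527]
tool_rot: [0.001, 0.097, 0.995, 0.0]
contact_force: [0.9, 1.2, 2.4]
gripper_width: 0.2
grasp_force: 62.6
```

The opening is 17 mm at 63 N, so the bar is held. I'll lift and weigh it.

>>> jog_arm(
  motion=[
    [0,0,0,0,0,-5,5],
    [0,0,0,0,0,-14,5],
    [0,0,0,0,0,-25,5],
    [0,0,0,0,0,-32,5],
    [0,0,0,0,0,-35,5],
    [0,0,0,0,0,-35,5],
    [0,0,0,0,0,-35,5],
    [0,0,0,0,0,-35,5],
  ],
)

```text
t: 7.78
eef_pos: [0.5652, 0.0056, 0.087]
tool_rot: [-0.0, 0.097, 0.995, -0.0]
contact_force: [0.4, 0.0, -3.4]
gripper_width: 0.197
grasp_force: 61.8
```

```bash
python3 - <<'E'
from station import bot
for i in range(4):
    o=bot.get_obs();print(o['t'],o['contact_force'].round(2),o['torque'].round(2),o['eef_pos'].round(4),o['gripper_width'],o['grasp_force']);bot.read_camera('top')
E
```

```text
7.775 [ 0.35  0.05 -3.41] [-0.05  0.02 -0.  ] [0.5652 0.0056 0.087 ] 0.19673925448353258 61.79464101791382
7.825 [ 0.31 -0.24 -2.26] [-0.03  0.02  0.02] [0.5652 0.0056 0.087 ] 0.192437400082507 61.793339252471924
7.875 [-0.63  0.12 -3.52] [-0.   -0.01 -0.02] [0.5653 0.0055 0.0871] 0.1939464848505105 61.79420828819275
7.925 [-0.44 -0.42 -3.42] [0.07 0.09 0.01] [0.5653 0.0056 0.0871] 0.19956597736633583 61.79442644119263
```

The force is about −3.2 N, or roughly 0.32 kg, so case_c is empty. I'll put it back where it was and go on to case_b.

>>> jog_arm(
  motion=[
    [0,0,0,0,0,8,5],
    [0,0,0,0,0,18,5],
    [0,0,0,0,0,26,5],
    [0,0,0,0,0,31,5],
    [0,0,0,0,0,34,5],
    [0,0,0,0,0,35,5],
    [0,0,0,0,0,35,5],
    [0,0,0,0,0,35,40],
    [0,0,0,0,0,35,60],
    [0,0,0,0,0,35,60],
  ],
)

```text
t: 9.22
eef_pos: [0.5658, 0.0055, 0.0524]
tool_rot: [0.0, 0.097, 0.995, 0.0]
contact_force: [0.2, 0.1, 0.1]
gripper_width: 0.702
grasp_force: 0.0
```

>>> jog_arm(
  motion=[
    [0,0,0,0,0,-10,85],
    [0,0,0,0,0,-50,85],
    [0,0,0,0,0,-100,85],
    [0,0,-0.04,-12,-40,-120,85],
    [0,0,-0.04,-23,-90,-120,85],
    [0,0,-0.04,-23,-130,-120,85],
    [0,0,-0.04,-23,-160,-120,85],
    [0,0,-0.04,-23,-160,-120,85],
    [0,0,-0.04,-23,-160,-120,85],
  ],
)

```text
t: 10.35
eef_pos: [0.5576, -0.1548, 0.1727]
tool_rot: [0.0, 0.076, 0.997, 0.0]
contact_force: [1.8, 0.8, 0.3]
gripper_width: 0.994
grasp_force: 0.0
```

```bash
python3 look.py w4
```

```text
t 10.35 eef [ 0.5576 -0.1548  0.1727] F [1.77 0.78 0.29]
blob [503, 124, 51, 117, 1450] [ 0.5605 -0.0046  0.108 ] len [0.088, 0.02] yaw -16.6 tool mm [ 20. 149.  65.] toolyaw -8.8
blob [304, 164, 23, 66, 1001] [ 0.5508 -0.156   0.108 ] len [0.051, 0.016] yaw -8.9 tool mm [ 7. -2. 65.] toolyaw -8.8
```

>>> jog_arm(
  motion=[
    [0,0,0,3,-2,25,70],
    [0,0,0,3,-2,60,60],
    [0,0,0,3,-2,85,60],
    [0,0,0,3,-2,102,60],
    [0,0,0,3,-2,112,60],
    [0,0,0,3,-2,118,50],
    [0,0,0,3,-2,121,40],
    [0,0,0,3,-2,121,20],
    [0,0,0,3,-2,121,5],
    [0,0,0,3,-2,121,5],
  ],
)

```text
t: 11.65
eef_pos: [0.5544, -0.1569, 0.0518]
tool_rot: [0.0, 0.077, 0.997, 0.0]
contact_force: [0.3, 2.3, 3.4]
gripper_width: 0.2
grasp_force: 60.6
```

>>> jog_arm(
  motion=[
    [0,0,0,0,0,0,5],
    [0,0,0,0,0,0,5],
  ],
)

```text
t: 11.9
eef_pos: [0.5544, -0.1569, 0.0518]
tool_rot: [0.0, 0.077, 0.997, 0.0]
contact_force: [-1.1, 3.4, 6.1]
gripper_width: 0.197
grasp_force: 60.9
```

>>> jog_arm(
  motion=[
    [0,0,0,0,0,-5,5],
    [0,0,0,0,0,-14,5],
    [0,0,0,0,0,-25,5],
    [0,0,0,0,0,-32,5],
    [0,0,0,0,0,-35,5],
    [0,0,0,0,0,-35,5],
    [0,0,0,0,0,-35,5],
    [0,0,0,0,0,-35,5],
  ],
)

```text
t: 12.9
eef_pos: [0.5537, -0.1573, 0.086]
tool_rot: [-0.0, 0.077, 0.997, 0.0]
contact_force: [0.3, 0.2, -9.0]
gripper_width: 0.197
grasp_force: 59.2
```

```bash
python3 - <<'E'
from station import bot
for i in range(3):
    o=bot.get_obs();print(o['t'],o['contact_force'].round(2),o['torque'].round(2),o['eef_pos'].round(4),o['gripper_width'],o['grasp_force']);bot.read_camera('top')
E
```

```text
12.9 [ 0.26  0.18 -8.98] [0.   0.02 0.06] [ 0.5537 -0.1573  0.086 ] 0.19700125239057828 59.232550263404846
12.95 [ 0.32 -0.5  -7.95] [0.01 0.01 0.01] [ 0.5538 -0.1573  0.086 ] 0.19394104499594306 59.23272371292114
13.0 [ 0.31 -0.54 -8.1 ] [-0.02  0.05 -0.01] [ 0.5538 -0.1574  0.086 ] 0.19475439747827736 59.232763051986694
```

About −8.3 N, or 0.85 kg, so case_b is the loaded one. I'll lift it clear of case_c's handle and carry it to the tote (centre about (0.558, 0.296), yaw 6.6°).

>>> jog_arm(
  motion=[
    [0,0,0,0,0,-10,5],
    [0,0,0,0,0,-30,5],
    [0,0,0,0,0,-58,5],
    [0,0,0,0,0,-88,5],
    [0,0,0,0,0,-118,5],
    [0,0,0,0,5,-138,5],
    [0,0,0,2,15,-145,5],
    [0,0,-0.03,5,35,-145,5],
    [0,0,-0.06,9,65,-145,5],
    [0,0,-0.1,14,100,-145,5],
  ],
)

```text
t: 14.3
eef_pos: [0.5543, -0.0543, 0.2299]
tool_rot: [-0.001, 0.026, 1.0, 0.0]
contact_force: [0.5, 0.7, -7.9]
gripper_width: 0.196
grasp_force: 59.2
```

```bash
python3 - <<'E'
from station import bot
from h import *
o=bot.get_obs();R=rot(o['tool_rot']);print(o['eef_pos'],o['gripper_width'],o['contact_force'].round(1))
yaw=np.arctan2(-R[1,0],-R[0,0]);print('yaw',np.degrees(yaw),'turn z',-(np.radians(6.6)-yaw))
print(1000*R.T@(np.array([.5585,.296,.23])-o['eef_pos']))
E
```

```text
[ 0.55431477 -0.05426143  0.2299355 ] 0.19607088833849198 [ 0.5  0.7 -7.9]
yaw -2.9350253413741654 turn z -0.16641758646807547
[1.37549701e+01 3.50016267e+02 2.27515717e-02]
```

>>> jog_arm(
  motion=[
    [0,0,-0.02,2,40,0,5],
    [0,0,-0.05,4,82,0,5],
    [0,0,-0.08,6,125,0,5],
    [0,0,-0.11,8,170,0,5],
    [0,0,-0.14,10,215,0,5],
    [0,0,-0.17,12,258,0,5],
    [0,0,-0.17,14,295,0,5],
    [0,0,-0.17,14,325,0,5],
    [0,0,-0.17,14,343,0,5],
    [0,0,-0.17,14,350,0,5],
  ],
)

```text
t: 15.55
eef_pos: [0.5592, 0.2951, 0.2303]
tool_rot: [-0.001, -0.059, 0.998, -0.0]
contact_force: [-0.4, -0.4, -8.4]
gripper_width: 0.196
grasp_force: 59.2
```

>>> jog_arm(
  motion=[
    [0,0,0,0,0,0,5],
    [0,0,0,0,0,15,5],
    [0,0,0,0,0,40,5],
    [0,0,0,0,0,60,5],
    [0,0,0,0,0,70,5],
    [0,0,0,0,0,70,5],
  ],
)

```text
t: 16.3
eef_pos: [0.5599, 0.2928, 0.1604]
tool_rot: [-0.001, -0.058, 0.998, -0.001]
contact_force: [0.5, 0.6, -8.1]
gripper_width: 0.199
grasp_force: 59.2
```

```bash
python3 - <<'E'
from station import bot
from h import *
o=bot.get_obs();print(o['t'],o['eef_pos'],o['contact_force'].round(1),o['gripper_width'])
p=bot.read_camera('wrist');cv2.imwrite('pics/w5.png',p['pixels'][:,:,::-1])
s=bot.read_camera('scene')['pixels'];cv2.imwrite('pics/both5.png',np.hstack([cv2.resize(p['pixels'],(400,250)),cv2.resize(s[20:270,260:640],(380,250))])[:,:,::-1])
E
```

```text
16.3 [0.55990064 0.29280111 0.16035167] [ 0.5  0.6 -8.1] 0.19939119603350547
```

View pics/both5.png

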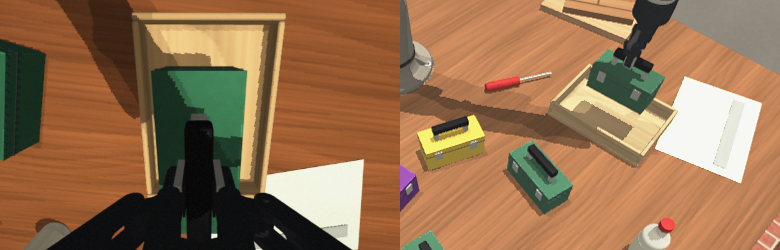

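The case hangs over the tote, upright and well inside its walls. It sits about 10 mm left of centre in the wrist view (case 152–247, tote 143–275). I'll shift it 8 mm and lower gently.

>>> jog_arm(
  motion=[
    [0,0,0,0,4,12,5],
    [0,0,0,0,8,32,5],
    [0,0,0,0,8,54,5],
    [0,0,0,0,8,72,5],
    [0,0,0,0,8,83,5],
    [0,0,0,0,8,90,5],
    [0,0,0,0,8,94,5],
    [0,0,0,0,8,96,5],
    [0,0,0,0,8,97,5],
    [0,0,0,0,8,97,5],
  ],
)

```text
t: 17.65
eef_pos: [0.5595, 0.3019, 0.0646]
tool_rot: [0.0, -0.058, 0.998, 0.0]
contact_force: [0.4, 1.1, -8.5]
gripper_width: 0.198
grasp_force: 59.1
```

>>> jog_arm(
  motion=[
    [0,0,0,0,0,1,5],
    [0,0,0,0,0,2,5],
    [0,0,0,0,0,2,5],
  ],
)

```text
t: 18.02
eef_pos: [0.5592, 0.3017, 0.0622]
tool_rot: [-0.0, -0.058, 0.998, -0.0]
contact_force: [-0.2, 0.1, -8.8]
gripper_width: 0.195
grasp_force: 59.2
```

>>> jog_arm(
  motion=[
    [0,0,0,0,0,0.7,5],
    [0,0,0,0,0,1.4,5],
    [0,0,0,0,0,1.5,5],
    [0,0,0,0,0,1.5,5],
  ],
)

```text
t: 18.52
eef_pos: [0.5593, 0.3019, 0.0609]
tool_rot: [-0.0, -0.058, 0.998, 0.0]
contact_force: [-0.8, 0.0, -5.5]
gripper_width: 0.2
grasp_force: 59.5
```

Contact has started and the load is easing. One more millimetre, then release and rise.

>>> jog_arm(
  motion=[
    [0,0,0,0,0,0.5,5],
    [0,0,0,0,0,1,5],
    [0,0,0,0,0,1,5],
    [0,0,0,0,0,1,30],
    [0,0,0,0,0,1,50],
    [0,0,0,0,0,1,60],
    [0,0,0,0,0,1,60],
  ],
)

```text
t: 19.4
eef_pos: [0.5596, 0.3018, 0.0599]
tool_rot: [0.0, -0.058, 0.998, 0.0]
contact_force: [0.3, 0.5, 0.6]
gripper_width: 0.705
grasp_force: 0.0
```

>>> jog_arm(
  motion=[
    [0,0,0,0,0,-10,60],
    [0,0,0,0,0,-40,60],
    [0,0,0,0,0,-80,60],
    [0,0,0,0,0,-120,60],
    [0,0,0,0,0,-150,60],
    [0,0,0,40,0,-170,60],
    [0,0,0,60,0,-170,60],
    [0,0,0,60,0,-170,60],
  ],
)

```text
t: 20.4
eef_pos: [0.4988, 0.2951, 0.231]
tool_rot: [0.0, -0.059, 0.998, 0.001]
contact_force: [0.4, 0.2, -0.1]
gripper_width: 0.7
grasp_force: 0.0
```

```bash
python3 - <<'E'
from station import bot
from h import *
o=bot.get_obs();print(o['t'],o['eef_pos'],o['contact_force'].round(1),o['gripper_width'])
p=bot.read_camera('top')['pixels'][70:260,120:500];s=bot.read_camera('scene')['pixels']
cv2.imwrite('pics/fin.png',np.hstack([cv2.resize(p,(400,250)),cv2.resize(s[20:270,260:640],(380,250))])[:,:,::-1])
E
```

```text
20.4 [0.49883343 0.29513257 0.2310023 ] [ 0.4  0.2 -0.1] 0.7002203798073889
```

View pics/fin.png

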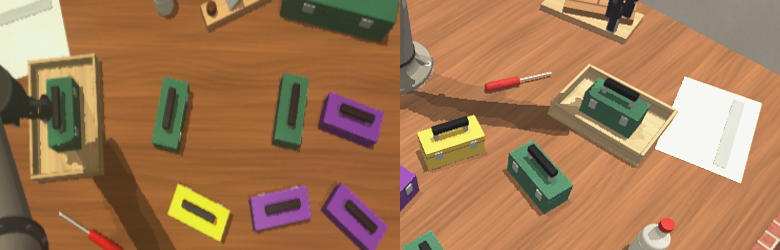

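case_b stands upright on the tote floor, clear of the walls, at crop (62,113) and (612,100). case_c (crop 170,115) and case_a (crop 290,108) stand where they were, and the robot is clear of everything.

```bash
python3 -c "
from station import bot
print(bot.hand_in())"
```

```text
the job is handed in; nothing more can be done
None
```

The loaded case was case_b (about 0.85 kg); it now stands upright in the tote, case_c (weighed empty, about 0.32 kg) is back in its place, case_a was never lifted since the heavy one was already found, and the job was handed in at about 20.5 s.

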